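Close the polishing tumbler with its wing knob

TASK

Close the vibratory tumbler: pick up the loose wing knob, set it square on the tumbler's centre post and, bearing down only lightly, turn it backwards (anticlockwise seen from above) until you feel it drop down onto the lid at the thread's start. Then turn it forwards (clockwise) until it comes up against its stop with the lid clamped down, never forcing the thread, and let go, leaving the other things on the bench where they are.

Things in the scene. Friction and masses are not known exactly. Their poses are not given: they have to be found in the camera images.
- knob_wing (a point): Black plastic wing knob, loose, 90 g: round skirt 54 mm across, 24 mm high, and on it a flat upright wing 60 mm long (46 mm low down), 13 mm thick, from 24 to 58 mm above the underside. This point: on the axis, in the wing, 44 mm above the underside, 20 mm above the skirt's top; x along the wing, z up: grip across the wing, along y, fingertips above the skirt.
- knob_skirt (a point): Centre of the knob's underside; axes as knob_wing. The skirt is open below (42 mm bore); four 4 mm round lugs inside, 90 degrees apart, 2 to 6 mm above the underside, leave a 33 mm circle free.
- tumbler: Small vibratory bowl tumbler, fixed to the bench: dark motor base, grey bowl, white lid 198 mm across, metal post in the middle of the lid. Origin on its axis at bench height, z up.
- post_foot (a point): On the tumbler's axis, at the top of the lid's hub (80 mm across, 186 mm above the bench), where the post comes through; z up. Knob set on top of the thread: underside 8 mm above this (13 if on the stop ribs). Dropped in at the starts: 0, on the hub. Then it screws in clockwise 55 to 75 degrees, going 2 mm down against the lid's seal with light torque, to a hard stop (keep under about 0.7 N m).
- post_tip (a point): Top of the post, 17 mm above post_foot: 31 mm thick, tip coned to 20 mm; right-handed four-start thread, 40 mm outside. The starts, gaps 8 mm wide, lie 90 degrees apart at an angle not given, new each time. On top of the thread the lugs turn anticlockwise (75 degrees at most) to the gaps; a stop rib past each gap blocks further backing, and turning clockwise on top runs against these ribs.
- lid (a joint): How far the lid is pressed down on its springy seal, m: 0 free, 0.002 with the knob at its stop; it gives from about 2 N on, then 2.5 N per mm.
- block: Steel bench block, 63 x 63 x 25 mm, loose; origin at the centre of its underside. Not to be disturbed.
- flux: Low amber glass jar with a white cap, 52 mm across, 50 mm high, loose; origin at the centre of its underside. Not to be disturbed.
- can: Ribbed steel can, 73 mm across, 110 mm high, with small tools up to 180 mm high in it, loose; origin at the centre of its underside. Not to be disturbed.
- dish: Glass bowl, 110 mm across, 60 mm high, loose; origin at the centre of its underside. Not to be disturbed.
- mallet: Hammer with a wooden handle, 220 mm long, lying flat, loose; origin at its middle on the bench, x along it towards the head. Not to be disturbed.
Mind the look-alikes: they are no part of the job. What is meant by the part that bears knob_wing is not purple or yellow, and is the larger of those in its own colour.

How it is judged:
On the way:
1. the knob has dropped in at the thread's start, down onto the lid (horizontal distance between knob_wing and post_foot below 0.004 m and z of knob_wing in the frame of post_foot below 0.0455 m), for 0.1 s.
At the end, for the whole second after the job is handed in: The knob is screwed home: level on the post (within 4 mm of its axis, 0.08 rad), its underside at least 1 mm below the free height of the hub, the lid held at least 1.4 mm down on its seal, and the knob let go and at rest (horizontal distance between knob_wing and post_foot below 0.004 m and angle between knob_wing's own z axis and vertical below 0.08 rad and z of knob_skirt in the frame of post_foot below -0.001 m and value of joint lid above 0.0014 m and linear speed of knob below 0.02 m/s); the robot touches nothing.
It fails at once if the knob is forced on the post or the lid (more than 60 N) (contact force between knob and tumbler above 60 N).
It fails at once if another thing on the bench is pushed more than 20 mm (distance of any of block, flux, can, dish, mallet from where it was at the start of the episode above 0.02 m).
It also fails if it takes over 72 s, if anything falls off the work surface, if the arm or the gripper's body presses on something with over 40 N, if the wrist force passes 120 N, or if a joint passes its speed limit or range.

ROBOT

A 7-joint arm with a two-finger parallel gripper is mounted at the origin on the work surface. World frame = base frame: x ahead of the robot, y to its left, z up, the work surface at z = 0. Lengths are in m, angles in rad, forces in N, time in s.
With the tool pointing down it reaches from about 0.35 to 0.9 m from the base axis. Payload 8.1 kg.
Tool frame: the origin (TCP) lies between the finger pads; the fingertips stand ahead of it and the grasp point (between the pads) is the TCP (arm.nose_length is the z of the fingertips in the tool frame, in m); z points along the fingers, y is the line along which they close (so a half turn about z gives the same grasp; the last joint's range is limited). The gripper opens to 92 mm and grips with 3 to 60 N. Pads are 19 mm wide; open, the fingers measure 130 mm over their backs; the gripper's body (75 mm by 190 mm) begins 47 mm behind the grasp point.
Start: joints at [-1.254, 0.434, 0.025, 1.573, -0.012, 1.134, -0.075], TCP at [0.255, 0.571, 0.21] pointing down, gripper open.
Joint ranges: [-2.62, 2.62], [-0.44, 2.09], [-1.27, 1.32], [0.08, 2.57], [-1.32, 4.46], [0.12, 2], [-2.74, 2.74]. Speed limits (rad/s): [2.22, 2.22, 3.01, 3.01, 3.14, 3.14, 3.14].

INTERFACE

Orientations are given as a rotation vector (axis times angle).
In Python, from cell import sensors, optics, arm gives the robot as it stands.
- The arm moves only by the tool arm_command, never from a script. Its argument "deltas" is one flat list of numbers, 7 for each row, row after row: the turn, a rotation vector about the world's x, y, z as a fraction of full scale, then the shift along the world's x, y, z as a fraction of full scale, then the finger opening in mm, from 0 to 91.8. In form: [wx, wy, wz, dx, dy, dz, fingers, wx, wy, wz, dx, dy, dz, fingers, ...]. A call has 1 to 20 rows; each row is the pose to reach, as a shift and turn from the pose commanded when the call began; what a row does not reach only later rows make up. Full scale, the value 1, is 1 m for a shift and 90 degrees for a turn. A row lasts 1/10 s, in which the tool goes at most 50 mm and 8.59 degrees, less where a joint would pass 70% of its speed; a pose out of reach is approached as far as the arm can. A call with a number of a shift or a turn outside -1 to 1 is refused whole. A call with a gripper value outside its range is refused whole. The fingers move at their own pace and stop on an object; "force" is the grip in N (left out, the last holds). Time passes only in rows, so rows that repeat a pose let the fingers close. It gives the time, the measured TCP pose, the force, the opening and the grip force at its end, in the units of the state.
- sensors.observe(): the state, without advancing time (a new reading comes with each control period).
- optics.get_image(name): name is "scene" or "top"; returns the picture (480x640x3 uint8, blue, green, red); there is no depth.
- optics.calibration(name): a dict with "camera_matrix" (3x3 intrinsics, pixels), "D" ([k1, k2, p1, p2, k3] as OpenCV has them; the pictures are not rectified), "rvec" (rotation vector, rad) and "tvec" (3), from world to camera coordinates, as OpenCV has them. Camera axes: x right, y down, z forward; pixel columns grow to the right and rows downward; lengths in m; the calibration is good to about 2 mm. A picture is of the moment at which its call begins. calibration takes no time and is no camera call.
- arm.sign_off(): hands the job in; it is judged then, once.
The state is a dict: "clock": time; "joints": joint angles; "dq": joint speeds; "joint_efforts": joint torques, N m; "position": TCP position; "ee_rot": TCP orientation; "force": force on the tool from outside, world axes, zero at the start; "ft_torque": the same for the moment, N m; "width": opening from 0.0 (shut) to 1.0 (fully open); "gripper_force": force on a finger pad.
Only numpy, scipy, OpenCV 4.12 (cv2) and the standard library are available. Lean on these libraries where they do the work, as an engineer would, in place of code of your own. Each camera call takes 0.05 s, during which the arm holds its last target. There are 200 camera calls.

## Working session

There is one attempt and no reset: what is moved stays moved. The work goes in short steps, Python scripts to look and compute and a tool call to move; the robot and the scene stay as the last step left them, time stands still between calls to the robot, and variables do not carry over. Pictures are saved under pics/ and viewed, at most 10 in all, crops included, and the job is handed in when it is done.

Besides the shell and the picture viewer there is one more tool, called after "Call:" by a JSON object that holds its "api" and its "payload", one argument or row to a line. arm_command: Moves the arm, as the interface text tells. Its arguments: {"type":"object","properties":{"deltas":{"type":"array","items":{"type":"number"}},"force":{"type":"number"}},"required":["deltas"]}

```bash
mkdir -p pics; python3 - <<'E'
from cell import sensors, optics, arm
import cv2
for n in("scene","top"):
    cv2.imwrite(f"pics/{n}0.png",optics.get_image(n)); print(optics.calibration(n))
print(sensors.observe(), arm.nose_length)
E
```

```text
{'camera_matrix': array([[462.62737267,   0.        , 322.65721016],
       [  0.        , 462.62737267, 237.47625125],
       [  0.        ,   0.        ,   1.        ]]), 'D': array([-0.05641253,  0.        ,  0.        ,  0.        ,  0.        ]), 'rvec': array([ 2.02808563,  0.75151741, -0.44066433]), 'tvec': array([-0.39690694, -0.08188892,  1.56389664])}
{'camera_matrix': array([[490.60527791,   0.        , 324.53568688],
       [  0.        , 490.60527791, 233.71974878],
       [  0.        ,   0.        ,   1.        ]]), 'D': array([0.02801477, 0.        , 0.        , 0.        , 0.        ]), 'rvec': array([ 2.13885203, -2.20153648,  0.11921394]), 'tvec': array([-0.0048935 ,  0.5835802 ,  1.22900111])}
{'clock': 0.1, 'joints': array([-1.25361764,  0.43513269,  0.0249944 ,  1.57401734, -0.01158679,
        1.13400368, -0.07512238]), 'dq': array([-1.97328777e-04, -1.84815682e-03,  5.11988942e-04, -2.58502582e-03,
        1.77546095e-05, -3.54535571e-04, -9.29735431e-04]), 'joint_efforts': array([ 2.88057745e-03, -6.69126749e+01,  9.87832211e-01, -3.15147042e+01,
       -6.06365036e-02,  3.73323401e-02,  2.59992493e-05]), 'position': array([0.25459086, 0.57026   , 0.20903218]), 'ee_rot': array([-6.54686763e-01, -3.07246762e+00,  2.21250796e-03]), 'force': array([ 0.2720312 ,  0.28713574, -0.33995021]), 'ft_torque': array([-0.06770822,  0.01205773,  0.02549296]), 'gripper_force': 0.0, 'width': 1.0013489477283404} 0.019
```

View pics/scene0.png

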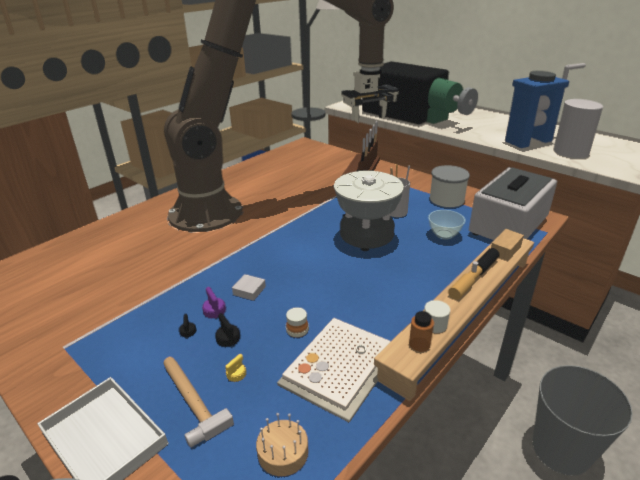

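View pics/top0.png

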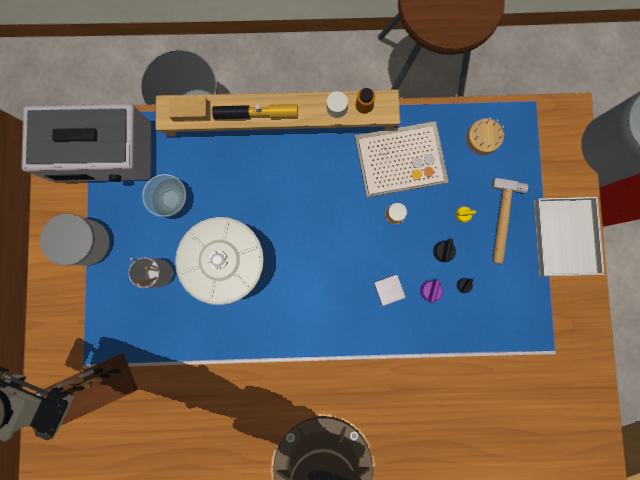

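The pictures show four wing knobs, with pixels from the top view:
- Purple at (432,290).
- Yellow at (465,214).
- Large black at (445,250), which is (228,333) in the scene view.
- Small black at (465,285).

I choose the large black one. The tumbler post is at about (218,260).

```bash
cat > h.py <<'E'
import cv2, numpy as np
from cell import sensors, optics, arm
def ray(n,px):
    c=optics.calibration(n); R=cv2.Rodrigues(c["rvec"])[0]
    u=cv2.undistortPoints(np.array([[px]],float),c["camera_matrix"],c["D"])[0,0]
    return -R.T@c["tvec"], R.T@np.array([u[0],u[1],1])
def onplane(n,px,z):
    o,d=ray(n,px); return o+d*(z-o[2])/d[2]
def tri(p,q):
    (o1,d1),(o2,d2)=ray("scene",p),ray("top",q)
    s=np.linalg.lstsq(np.c_[d1,-d2],o2-o1,rcond=None)[0]
    a,b=o1+s[0]*d1,o2+s[1]*d2; return (a+b)/2,np.linalg.norm(a-b)
def proj(n,P):
    c=optics.calibration(n); return cv2.projectPoints(np.array(P,float).reshape(-1,1,3),c["rvec"],c["tvec"],c["camera_matrix"],c["D"])[0][:,0]
E
python3 - <<'E'
from h import *
t=cv2.imread("pics/top0.png"); s=cv2.imread("pics/scene0.png")
def crop(i,x,y,w,h,g=0.5):
    c=cv2.resize(i[y:y+h,x:x+w],(400,300),interpolation=cv2.INTER_CUBIC); return (255*(c/255.)**g).astype(np.uint8)
cv2.imwrite("pics/c1.png",np.vstack([np.hstack([crop(t,425,235,40,30),crop(s,200,310,56,42)]),np.hstack([crop(t,165,208,112,84,1.3),crop(s,330,170,80,60,1.3)])]))
m=(t.max(2)<60).astype(np.uint8)
n,l,st,ce=cv2.connectedComponentsWithStats(m)
for i in range(1,n):
    if 430<ce[i][0]<480 and 230<ce[i][1]<300 and st[i][4]>20: print(st[i],ce[i],onplane("top",ce[i],0.02))
w=cv2.inRange(t[200:320,170:275],(150,150,150),(255,255,255))
c=max(cv2.findContours(w,0,1)[0],key=cv2.contourArea)
e=cv2.fitEllipse(cv2.convexHull(c)); print(e); print(onplane("top",(e[0][0]+170,e[0][1]+200),0.17))
E
```

```text
[433 239  23  23 372] [444.34946237 250.56451613] [ 0.53180022 -0.3292502   0.02      ]
[457 278  16  15 177] [464.53672316 284.85875706] [ 0.44260025 -0.37584713  0.02      ]
((48.998416900634766, 60.27356719970703), (85.80658721923828, 88.16461181640625), 44.89236068725586)
[0.51505089 0.21976711 0.17      ]
```

View pics/c1.png

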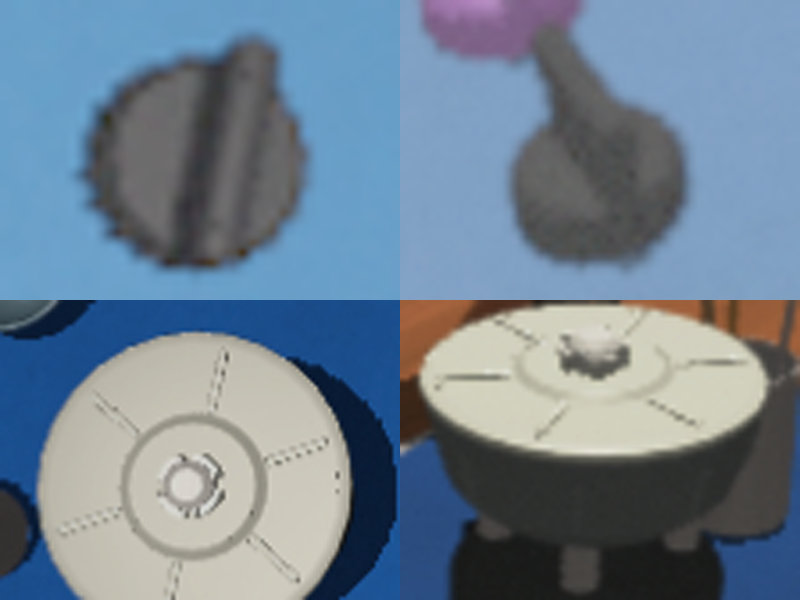

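The crop confirms the large black knob. Its wing ridge in the top view runs from about (450.3,240) to (447.5,260.5). The post tip is at about (217.6,260.4) and the hub ring centre at (219.3,260.4).

```bash
python3 - <<'E'
from h import *
a,b=onplane("top",(450.3,239.7),.058),onplane("top",(447.4,261),.058)
print("wing",a,b,(a+b)/2,np.linalg.norm(a-b),np.degrees(np.arctan2(*(a-b)[1::-1])))
print("skirt",onplane("top",(444.7,250.7),.014))
print("wingtop scene end",onplane("scene",(219.9,313.8),.058), "tri ends",tri((219.9,313.8),(450.3,239.7)),tri((219.9,313.8),(447.4,261)))
print("tip",onplane("top",(217.6,260.4),.203),onplane("scene",(369.4,178.4),.203),tri((369.4,178.4),(217.6,260.4)))
t=cv2.imread("pics/top0.png")
g=cv2.cvtColor(cv2.resize(t[208:292,165:277],None,fx=4,fy=4,interpolation=cv2.INTER_CUBIC),6)
# hub ring: dark annulus radius ~ 20 px (80px at x4)
c=cv2.HoughCircles(g,cv2.HOUGH_GRADIENT,1,100,param1=80,param2=15,minRadius=60,maxRadius=95)[0][0]; print(c)
print("hub",onplane("top",((c[0]-1.5)/4+165,(c[1]-1.5)/4+208),.183))
# ring by mask of mid-grey
hsv=g; y,x=np.mgrid[:g.shape[0],:g.shape[1]]; r=np.hypot(x-c[0],y-c[1])
m=((r>55)&(r<95)&(g<190)).astype(np.uint8); pts=np.c_[x[m>0],y[m>0]].astype(np.float32); e=cv2.fitEllipse(pts); print(e,"hub2",onplane("top",((e[0][0]-1.5)/4+165,(e[0][1]-1.5)/4+208),.185))
o=onplane("top",(444.7,250.7),.014)
s=sensors.observe(); print(cv2.Rodrigues(s["ee_rot"])[0].round(3))
E
```

```text
wing [ 0.55622442 -0.33609713  0.058     ] [ 0.50314684 -0.32588567  0.058     ] [ 0.52968563 -0.3309914   0.058     ] 0.054050933695756 -10.889940880206579
skirt [ 0.53180151 -0.33163862  0.014     ]
wingtop scene end [ 0.50493016 -0.32471373  0.058     ] tri ends (array([ 0.54649928, -0.33694725,  0.09014164]), np.float64(0.02304106805165244)) (array([ 0.50378728, -0.32516454,  0.05766743]), np.float64(0.00201203592189361))
tip [0.51300082 0.21592839 0.203     ] [0.51973035 0.21429101 0.203     ] (array([0.51470894, 0.21794738, 0.19985196]), np.float64(0.004019403572421778))
[217.5 209.5  83.3]
hub [0.51492886 0.2170418  0.183     ]
((215.572509765625, 208.84640502929688), (154.26173400878906, 157.88145446777344), 47.44066619873047) hub2 [0.51521138 0.21769334 0.185     ]
[[-0.913  0.408 -0.   ]
 [ 0.408  0.913 -0.001]
 [-0.    -0.001 -1.   ]]
```

Call:
{"api": "arm_command", "payload": {
  "deltas": [0,0,0,0,0,0.05,92.0,0,0,0.05,0.01,-0.03,0.1,91,0,0,0.147,0.276,-0.902,0.1,80,0,0,0.147,0.276,-0.902,0.1,70,0,0,0.147,0.276,-0.902,0.1,70],
  "force": 30
}}

```text
clock: 0.6
position: [0.3073, 0.4, 0.3032]
ee_rot: [0.295, 3.128, 0.0]
force: [1.3, -0.6, -0.1]
width: 0.789
gripper_force: 0.0
```

Call:
{"api": "arm_command", "payload": {
  "deltas": [0,0,0,0.224,-0.731,0,65,0,0,0,0.224,-0.731,0,65,0,0,0,0.224,-0.731,0,65,0,0,0,0.224,-0.731,0,65,0,0,0,0.224,-0.731,0,65,0,0,0,0.224,-0.731,0,65,0,0,0,0.224,-0.731,0,65,0,0,0,0.224,-0.731,0,65,0,0,0,0.224,-0.731,0,65,0,0,0,0.224,-0.731,0,65,0,0,0,0.224,-0.731,0,65,0,0,0,0.224,-0.731,0,65,0,0,0,0.224,-0.731,0,65,0,0,0,0.224,-0.731,0,65,0,0,0,0.224,-0.731,0,65,0,0,0,0.224,-0.731,-0.1,65,0,0,0,0.224,-0.731,-0.19,65,0,0,0,0.224,-0.731,-0.19,65,0,0,0,0.224,-0.731,-0.19,65,0,0,0,0.224,-0.731,-0.19,65]
}}

```text
clock: 2.6
position: [0.5276, -0.3267, 0.1077]
ee_rot: [-0.296, -3.118, -0.006]
force: [-0.3, 0.9, -0.1]
width: 0.705
gripper_force: 0.0
```

```bash
python3 - <<'E'
from h import *
s=optics.get_image("scene"); t=optics.get_image("top"); o=sensors.observe(); print(o["position"],o["ee_rot"],o["joints"])
f=lambda i,x,y,w,h:(255*(cv2.resize(i[y:y+h,x:x+w],(400,300),interpolation=cv2.INTER_CUBIC)/255.)**.6).astype(np.uint8)
cv2.imwrite("pics/c2.png",np.hstack([f(s,150,240,160,120),f(t,390,200,120,90)]))
p=o["position"]; print(proj("scene",[p,[p[0],p[1],.058]]))
E
```

```text
[ 0.53083941 -0.32922364  0.11373966] [-2.96647824e-01 -3.12642459e+00 -8.21198816e-05] [ 0.07335772  0.57707816  0.60080363  1.71926976 -0.38360972  0.96631239
  2.20209938]
[[222.1295821  300.50593115]
 [225.55522601 319.87624832]]
```

View pics/c2.png

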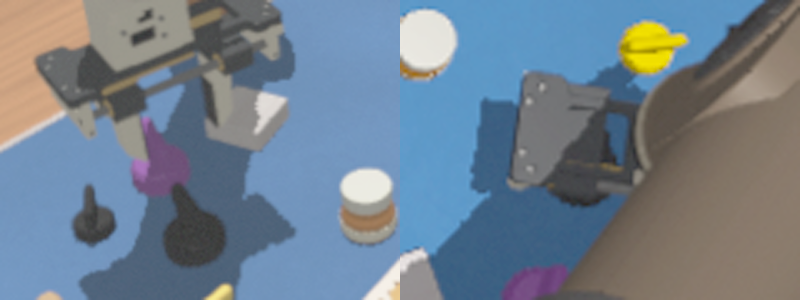

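The gripper straddles the wing squarely. Descend and grip.

Call:
{"api": "arm_command", "payload": {
  "deltas": [0,0,0,0,-0.0015,-0.03,65,0,0,0,0,-0.0015,-0.05,65,0,0,0,0,-0.0015,-0.066,65,0,0,0,0,-0.0015,-0.066,65,0,0,0,0,-0.0015,-0.066,65,0,0,0,0,-0.0015,-0.066,65,0,0,0,0,-0.0015,-0.066,65,0,0,0,0,-0.0015,-0.066,65]
}}

```text
clock: 3.5
position: [0.5314, -0.3308, 0.048]
ee_rot: [0.296, 3.127, -0.0]
force: [-0.6, 0.1, 0.4]
width: 0.706
gripper_force: 0.0
```

Call:
{"api": "arm_command", "payload": {
  "deltas": [0,0,0,0,0,0,5,0,0,0,0,0,0,5,0,0,0,0,0,0,5,0,0,0,0,0,0,5,0,0,0,0,0,0,5,0,0,0,0,0,0,5,0,0,0,0,0,0,5,0,0,0,0,0,0,5,0,0,0,0,0,0,5,0,0,0,0,0,0,5],
  "force": 30
}}

```text
clock: 4.5
position: [0.531, -0.3306, 0.0473]
ee_rot: [-0.296, -3.128, -0.0]
force: [0.4, -1.1, -0.1]
width: 0.057
gripper_force: 0.0
```

The fingers closed to 5 mm with no grip force, so the grasp missed. I'll look again.

```bash
python3 - <<'E'
from h import *
s=optics.get_image("scene"); t=optics.get_image("top")
f=lambda i,x,y,w,h:(255*(cv2.resize(i[y:y+h,x:x+w],(400,300),interpolation=cv2.INTER_CUBIC)/255.)**.5).astype(np.uint8)
cv2.imwrite("pics/c3.png",np.hstack([f(s,170,270,100,75),f(t,410,215,80,60)]))
p=sensors.observe()["position"]; print(proj("scene",[p,[p[0],p[1],.029]]))
E
```

```text
[[225.77436155 323.82039493]
 [226.85147054 329.84985205]]
```

View pics/c3.png

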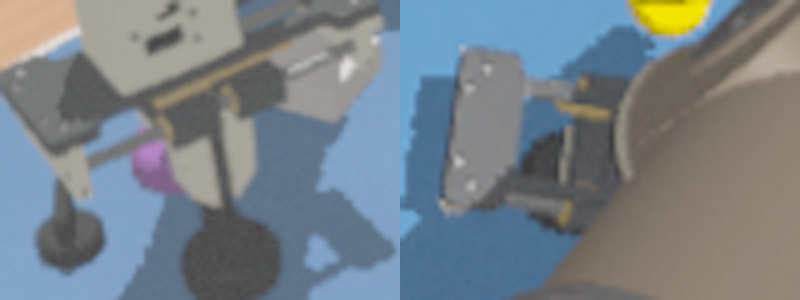

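Call:
{"api": "arm_command", "payload": {
  "deltas": [0,0,0,0,0,0,0,0,0,0,0,0,0,0,0,0,0,0,0,0.01,0,0,0,0,0,0,0.02,0,0,0,0,0,0,0.03,0,0,0,0,0,0,0.03,0]
}}

```text
clock: 5.2
position: [0.5321, -0.3314, 0.0794]
ee_rot: [0.296, 3.125, -0.002]
force: [-0.2, 0.3, -0.8]
width: 0.008
gripper_force: 0.0
```

```bash
python3 - <<'E'
from h import *
s=optics.get_image("scene"); o=sensors.observe(); print(o["width"],o["gripper_force"],o["position"],o["force"])
f=lambda i,x,y,w,h:(255*(cv2.resize(i[y:y+h,x:x+w],(640,480),interpolation=cv2.INTER_CUBIC)/255.)**.5).astype(np.uint8)
cv2.imwrite("pics/c4.png",f(s,190,290,80,60))
E
```

```text
0.006155061882861765 0.0 [ 0.53167677 -0.33098063  0.07850641] [-0.33376403  0.09770384 -1.48525078]
```

View pics/c4.png

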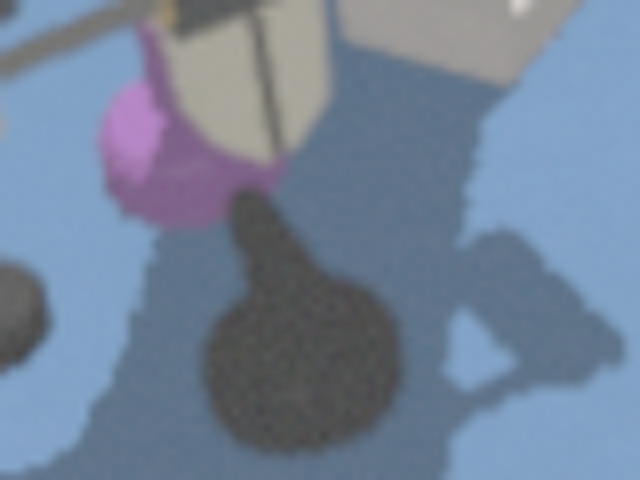

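The fingers closed at scene pixel (223.8,310), above and behind the wing. The knob hasn't moved and its skirt is at (228,335). The reported TCP doesn't match the picture, so I'll measure the offset.

```bash
python3 - <<'E'
from h import *
o=sensors.observe();p=o["position"]
print("now tip exp",proj("scene",[p-[0,0,.019]]),"seen 223.8,310")
print("as height at same xy:",[ (dz,proj("scene",[p+[0,0,dz]])[0].round(1)) for dz in(-.019,0,.01,.02)])
print("plane hit",onplane("scene",(223.8,310),p[2]-.019))
q=np.array([.2546,.5703,.209]);print("start",proj("scene",[q,q-[0,0,.019]]),proj("top",[q,q-[0,0,.019]]))
pc=np.array([.531,-.3306,.0473]); print("c3 body top exp",proj("top",[pc+[0,0,.05]]))
R=cv2.Rodrigues(np.array([-.296,-3.128,0]))[0]
for sx in(-1,1):
  for sy in(-1,1): print(proj("top",[pc+R@[sx*.0375,sy*.095,-.047]])[0],proj("scene",[pc+R@[sx*.0375,sy*.095,-.047]])[0])
s=cv2.imread("pics/scene0.png");t=cv2.imread("pics/top0.png")
f=lambda i,x,y,w,h:cv2.resize(i[y:y+h,x:x+w],(400,300),interpolation=cv2.INTER_CUBIC)
t2=cv2.copyMakeBorder(t,0,0,0,0,0)
cv2.imwrite("pics/c5.png",np.hstack([f(s,330,60,80,60),f(t,0,350,160,120)]))
E
```

```text
now tip exp [[225.08079789 319.94264564]] seen 223.8,310
as height at same xy: [(-0.019, array([225.1, 319.9])), (0, array([223.9, 313.5])), (0.01, array([223.3, 310. ])), (0.02, array([222.7, 306.5]))]
plane hit [ 0.50291096 -0.31165069  0.05950641]
start [[368.66481145 125.21805728]
 [368.49954428 130.27993318]] [[ 48.04658286 388.22528773]
 [ 53.02744177 386.34607197]]
c3 body top exp [[452.82270372 248.64472674]]
[493.45999032 239.76815713] [189.72378042 336.51846075]
[415.82347838 227.3970545 ] [268.95127147 298.71292411]
[489.61986272 270.32822   ] [175.03241315 317.0512624 ]
[411.49544855 257.74365996] [251.74521997 282.71226364]
```

View pics/c5.png

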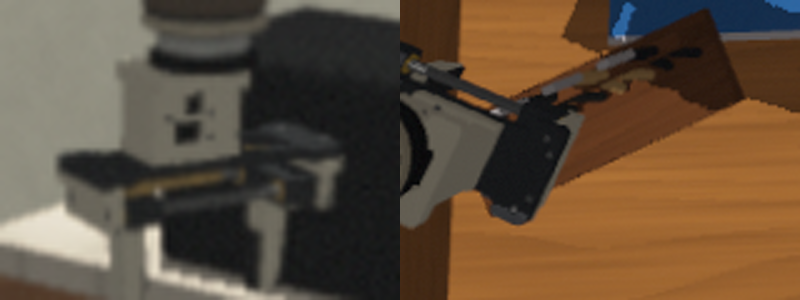

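Rows and columns in the top view agree with the reported xy. The scene view shows the fingertips about 25–30 mm higher than reported. I'll open, go lower with the force watched, and check.

Call:
{"api": "arm_command", "payload": {
  "deltas": [0,0,0,0,0,0,50,0,0,0,0,0,0,50,0,0,0,0,0,0,50,0,0,0,0,0,0,50,0,0,0,0,0,0,50,0,0,0,0,0,-0.02,50,0,0,0,0,0,-0.035,50,0,0,0,0,0,-0.045,50,0,0,0,0,0,-0.05,50,0,0,0,0,0,-0.05,50,0,0,0,0,0,-0.05,50]
}}

```text
clock: 6.35
position: [0.5311, -0.3309, 0.0276]
ee_rot: [0.297, 3.127, -0.0]
force: [-0.1, -0.7, 0.0]
width: 0.544
gripper_force: 0.0
```

```bash
python3 - <<'E'
from h import *
s=optics.get_image("scene"); o=sensors.observe(); p=o["position"];print(o["width"],p,o["force"])
R=cv2.Rodrigues(o["ee_rot"])[0]
for y in(-.029,.029): print([proj("scene",[p+R@[0,y,-h]])[0].round(1) for h in(-.019,0,.01)])
f=lambda i,x,y,w,h:(255*(cv2.resize(i[y:y+h,x:x+w],(640,480),interpolation=cv2.INTER_CUBIC)/255.)**.5).astype(np.uint8)
cv2.imwrite("pics/c6.png",f(s,190,290,80,60))
E
```

```text
0.5453094358046483 [ 0.53129981 -0.33093414  0.02781401] [0.97296112 0.28919588 0.6225061 ]
[array([216.5, 342.2]), array([215.3, 336.1]), array([214.6, 332.8])]
[array([239.1, 331. ]), array([238.1, 324.9]), array([237.6, 321.6])]
```

View pics/c6.png

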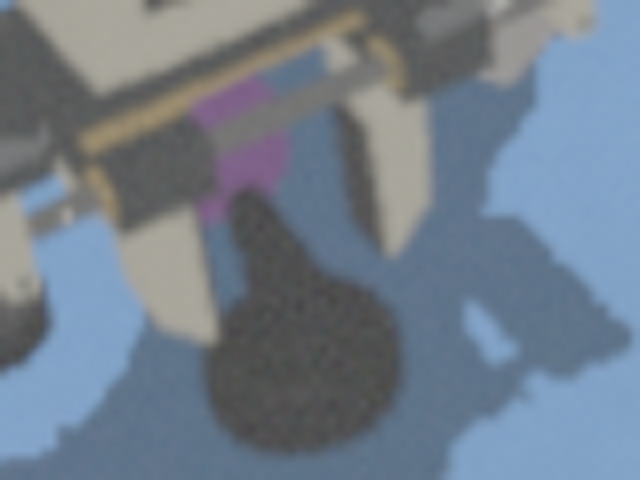

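Call:
{"api": "arm_command", "payload": {
  "deltas": [0,0,0,0,0,-0.005,50,0,0,0,0,0,-0.009,50,0,0,0,0,0,-0.01,50,0,0,0,0,0,-0.01,50,0,0,0,0,0,-0.01,50]
}}

```text
clock: 6.9
position: [0.531, -0.3306, 0.0173]
ee_rot: [0.297, 3.128, 0.0]
force: [0.2, 0.1, 0.5]
width: 0.545
gripper_force: 0.0
```

Call:
{"api": "arm_command", "payload": {
  "deltas": [0,0,0,0,0,-0.002,50,0,0,0,0,0,-0.003,50,0,0,0,0,0,-0.003,50]
}}

```text
clock: 7.2
position: [0.5309, -0.3305, 0.0141]
ee_rot: [-0.296, -3.127, -0.0]
force: [0.3, 0.4, 0.3]
width: 0.546
gripper_force: 0.0
```

Call:
{"api": "arm_command", "payload": {
  "deltas": [0,0,0,0,0,0,0,0,0,0,0,0,0,0,0,0,0,0,0,0,0,0,0,0,0,0,0,0,0,0,0,0,0,0,0,0,0,0,0,0,0,0,0,0,0,0,0,0,0,0,0,0,0,0,0,0],
  "force": 25
}}

```text
clock: 8.0
position: [0.531, -0.3306, 0.0143]
ee_rot: [0.296, 3.128, 0.0]
force: [-0.5, -0.3, 0.8]
width: 0.135
gripper_force: 25.0
```

Gripped at 12.4 mm and 25 N. Lift, turn clockwise for wrist room, and carry to the post.

Call:
{"api": "arm_command", "payload": {
  "deltas": [0,0,0,0,0,0.04,0,0,0,0,0,0,0.09,0,0,0,0,0,0,0.14,0,0,0,0,0,0,0.19,0,0,0,0,0,0,0.23,0,0,0,-0.06,-0.001,0.04,0.24,0,0,0,-0.12,-0.002,0.08,0.24,0,0,0,-0.18,-0.003,0.12,0.24,0,0,0,-0.24,-0.004,0.16,0.24,0,0,0,-0.3,-0.006,0.2,0.24,0,0,0,-0.36,-0.007,0.24,0.24,0,0,0,-0.42,-0.008,0.28,0.24,0,0,0,-0.48,-0.01,0.32,0.24,0,0,0,-0.54,-0.011,0.36,0.24,0,0,0,-0.6,-0.012,0.4,0.24,0,0,0,-0.667,-0.013,0.44,0.24,0,0,0,-0.667,-0.014,0.48,0.24,0,0,0,-0.667,-0.015,0.52,0.24,0,0,0,-0.667,-0.016,0.548,0.24,0,0,0,-0.667,-0.0165,0.548,0.24,0]
}}

```text
clock: 10.0
position: [0.5133, 0.2228, 0.2534]
ee_rot: [-1.811, -2.565, 0.0]
force: [0.3, 0.1, -1.9]
width: 0.139
gripper_force: 25.0
```

Call:
{"api": "arm_command", "payload": {
  "deltas": [0,0,0,0,0,0,0,0,0,0,0,0,0,0,0,0,0,0,0,0,0,0,0,0,0,0,0,0]
}}

```text
clock: 10.4
position: [0.5147, 0.2163, 0.2544]
ee_rot: [-1.823, -2.558, -0.0]
force: [-0.5, 0.5, -1.0]
width: 0.141
gripper_force: 25.0
```

```bash
python3 - <<'E'
from h import *
s=optics.get_image("scene");t=optics.get_image("top"); o=sensors.observe(); p=o["position"];print(o["clock"],o["width"],p,o["ee_rot"],o["force"],o["joints"])
R=cv2.Rodrigues(o["ee_rot"])[0]; print("z",R[:,2],"yaw x",np.degrees(np.arctan2(R[1,0],R[0,0])))
print("post tip",proj("scene",[[.5145,.217,.203]]),"knob underside",proj("scene",[p-[0,0,.0143]]),proj("scene",[p-[0,0,-.0097]]))
f=lambda i,x,y,w,h:(255*(cv2.resize(i[y:y+h,x:x+w],(400,300),interpolation=cv2.INTER_CUBIC)/255.)**.6).astype(np.uint8)
cv2.imwrite("pics/c7.png",np.hstack([f(s,330,140,80,60),f(t,170,215,100,75)]))
E
```

```text
10.5 0.13825139290270672 [0.51463174 0.21678756 0.25440784] [-1.82249012e+00 -2.55884987e+00 -4.78610404e-04] [ 0.569024    0.00425386 -1.50197309] [-1.09738085  0.35184583  0.82720092  1.71891375 -0.27674002  1.19239113
  0.13577645]
z [ 1.22153434e-04  2.87081070e-04 -9.99999951e-01] yaw x 109.08076720145358
post tip [[368.47085855 177.59056659]] knob underside [[368.8978319  165.40822482]] [[369.18352954 157.31262354]]
```

View pics/c7.png

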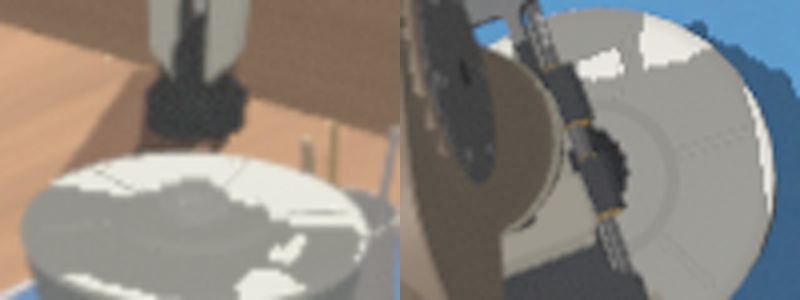

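The knob hangs straight over the post: skirt column 369.2 against post column 368.4 in the scene view. Its right edge in the top view is at (227,257.5). I'll lower gently.

Call:
{"api": "arm_command", "payload": {
  "deltas": [0,0,0,0,0,-0.015,0,0,0,0,0,0,-0.03,0,0,0,0,0,0,-0.035,0,0,0,0,0,0,-0.035,0,0,0,0,0,0,-0.035,0]
}}

```text
clock: 11.0
position: [0.5149, 0.2173, 0.2198]
ee_rot: [1.821, 2.559, 0.001]
force: [-0.0, 0.8, -1.0]
width: 0.138
gripper_force: 25.0
```

Call:
{"api": "arm_command", "payload": {
  "deltas": [0,0,0,0,0,-0.002,0,0,0,0,0,0,-0.003,0,0,0,0,0,0,-0.004,0,0,0,0,0,0,-0.004,0]
}}

```text
clock: 11.4
position: [0.5145, 0.2175, 0.2153]
ee_rot: [-1.821, -2.56, -0.0]
force: [-0.0, 0.5, -1.5]
width: 0.14
gripper_force: 25.0
```

```bash
python3 - <<'E'
from h import *
o=sensors.observe(); print(o["position"],o["force"],o["ft_torque"])
print(proj("top",[[.5145,.217-.027,.245]]), proj("scene",[[.5145,.217,.25]]))
E
```

```text
[0.51447132 0.21745617 0.21526676] [-0.021989    0.45413046 -1.49202507] [-0.02017032  0.00935622  0.00334249]
[[225.6804731  258.33320401]] [[369.02231417 162.05488974]]
```

Call:
{"api": "arm_command", "payload": {
  "deltas": [0,0,0,0,0,-0.001,0,0,0,0,0,0,-0.002,0,0,0,0,0,0,-0.003,0,0,0,0,0,0,-0.003,0]
}}

```text
clock: 11.8
position: [0.5147, 0.2175, 0.2125]
ee_rot: [1.821, 2.56, 0.001]
force: [-1.6, -0.4, 1.1]
width: 0.142
gripper_force: 25.0
```

Call:
{"api": "arm_command", "payload": {
  "deltas": [0,0,0,0,0,-0.001,0,0,0,0,0,0,-0.002,0,0,0,0,0,0,-0.003,0,0,0,0,0,0,-0.003,0]
}}

```text
clock: 12.2
position: [0.5151, 0.2175, 0.2113]
ee_rot: [-1.821, -2.56, -0.004]
force: [-6.0, -2.7, 21.7]
width: 0.142
gripper_force: 25.0
```

Call:
{"api": "arm_command", "payload": {
  "deltas": [0,0,0,0,0,0.002,0,0,0,0,-0.001,-0.0005,0.002,0,0,0,0,-0.001,-0.0005,0.002,0,0,0,0,-0.001,-0.0005,0.002,0]
}}

```text
clock: 12.6
position: [0.5144, 0.2174, 0.212]
ee_rot: [1.82, 2.559, 0.003]
force: [0.5, 1.1, 6.8]
width: 0.141
gripper_force: 25.0
```

Call:
{"api": "arm_command", "payload": {
  "deltas": [0,0,0,0,0,-0.001,0,0,0,0,0,0,-0.0015,0,0,0,0,0,0,-0.0015,0]
}}

```text
clock: 12.9
position: [0.5146, 0.2174, 0.2115]
ee_rot: [1.82, 2.559, 0.005]
force: [-2.7, -0.7, 17.8]
width: 0.142
gripper_force: 25.0
```

```bash
python3 - <<'E'
from h import *
o=sensors.observe(); print(o["position"],o["force"],o["ft_torque"])
E
```

```text
[0.51462646 0.21738333 0.21151575] [-2.66481755 -0.65494028 17.81645718] [-0.08255775  0.8645652   0.03363969]
```

Contact at about 0.2118. I'll ease to a light load and turn backwards in small steps, watching force and moment.

Call:
{"api": "arm_command", "payload": {
  "deltas": [0,0,0,-0.0003,0,0.001,0,0,0,0,-0.0003,0,0.001,0,0,0,0.03,-0.0003,0,0.001,0,0,0,0.06,-0.0003,0,0.001,0,0,0,0.06,-0.0003,0,0.001,0]
}}

```text
clock: 13.4
position: [0.5139, 0.2176, 0.2111]
ee_rot: [1.696, 2.643, 0.003]
force: [1.4, 2.3, 1.5]
width: 0.142
gripper_force: 25.0
```

Call:
{"api": "arm_command", "payload": {
  "deltas": [0,0,0.03,0,0,0,0,0,0,0.06,0,0,0,0,0,0,0.06,0,0,0,0]
}}

```text
clock: 13.7
position: [0.5135, 0.2168, 0.2106]
ee_rot: [1.573, 2.719, 0.0]
force: [2.6, 0.3, -0.7]
width: 0.139
gripper_force: 25.0
```

Call:
{"api": "arm_command", "payload": {
  "deltas": [0,0,0.03,0,0,0,0,0,0,0.06,0,0,0,0,0,0,0.06,0,0,0,0]
}}

```text
clock: 14.0
position: [0.5137, 0.2169, 0.2107]
ee_rot: [1.444, 2.789, 0.001]
force: [4.1, 0.6, -1.3]
width: 0.14
gripper_force: 25.0
```

```bash
cat > o.py <<'E'
from h import *
o=sensors.observe(); R=cv2.Rodrigues(o["ee_rot"])[0]
print(o["clock"],o["position"].round(4),o["force"].round(1),o["ft_torque"].round(2),"yaw",np.degrees(np.arctan2(R[1,0],R[0,0])).round(1),o["joints"][6].round(2),o["width"])
E
python3 o.py
```

```text
14.0 [0.5137 0.2169 0.2107] [ 4.1  0.6 -1.3] [ 0.16 -0.98  0.06] yaw 125.3 0.41 0.14032044944084485
```

Load is gone after about 12 degrees, so the knob came off a rib or edge. Lower to touch again.

Call:
{"api": "arm_command", "payload": {
  "deltas": [0,0,0,0.0004,0,-0.001,0,0,0,0,0.0004,0,-0.001,0]
}}

```text
clock: 14.2
position: [0.5137, 0.217, 0.2098]
ee_rot: [1.445, 2.79, 0.0]
force: [3.4, 1.4, 2.5]
width: 0.143
gripper_force: 25.0
```

Call:
{"api": "arm_command", "payload": {
  "deltas": [0,0,0,0,0,-0.001,0,0,0,0,0,0,-0.001,0]
}}

```text
clock: 14.4
position: [0.5138, 0.2174, 0.2087]
ee_rot: [1.443, 2.79, 0.001]
force: [4.8, 2.9, -2.2]
width: 0.138
gripper_force: 25.0
```

```bash
python3 o.py
```

```text
14.4 [0.5138 0.2174 0.2087] [ 4.8  2.9 -2.2] [ 0.63 -1.11 -0.04] yaw 125.3 0.42 0.13805069855295304
```

Call:
{"api": "arm_command", "payload": {
  "deltas": [0,0,0,0.0005,0.0004,-0.001,0,0,0,0,0.0005,0.0004,-0.001,0]
}}

```text
clock: 14.6
position: [0.514, 0.2176, 0.2079]
ee_rot: [-1.442, -2.791, -0.0]
force: [1.4, 0.8, 4.1]
width: 0.145
gripper_force: 25.0
```

Call:
{"api": "arm_command", "payload": {
  "deltas": [0,0,0,0,0,-0.001,0,0,0,0,0,0,-0.001,0]
}}

```text
clock: 14.8
position: [0.5141, 0.2176, 0.2077]
ee_rot: [-1.442, -2.79, -0.002]
force: [-1.5, 0.4, 12.5]
width: 0.137
gripper_force: 25.0
```

```bash
python3 o.py
```

```text
14.8 [0.5141 0.2176 0.2077] [-1.5  0.4 12.5] [0.23 0.37 0.01] yaw 125.3 0.42 0.13680919934602945
```

Now resting at 0.2077, about 4–5 mm lower, which is the top of the thread. Keep backing with about 5 N.

Call:
{"api": "arm_command", "payload": {
  "deltas": [0,0,0.03,0,0,0.0006,0,0,0,0.06,0,0,0.0006,0,0,0,0.06,0,0,0.0006,0]
}}

```text
clock: 15.1
position: [0.5145, 0.2175, 0.2079]
ee_rot: [1.307, 2.856, 0.001]
force: [2.6, 1.4, 4.7]
width: 0.138
gripper_force: 25.0
```

Call:
{"api": "arm_command", "payload": {
  "deltas": [0,0,0.03,0,0,0,0,0,0,0.06,0,0,0,0,0,0,0.06,0,0,0,0]
}}

```text
clock: 15.4
position: [0.5145, 0.2175, 0.2079]
ee_rot: [1.171, 2.915, 0.002]
force: [0.9, 1.2, 5.1]
width: 0.141
gripper_force: 25.0
```

Call:
{"api": "arm_command", "payload": {
  "deltas": [0,0,0.03,0,0,0,0,0,0,0.06,0,0,0,0,0,0,0.06,0,0,0,0]
}}

```text
clock: 15.7
position: [0.5144, 0.2176, 0.2079]
ee_rot: [1.032, 2.967, 0.001]
force: [1.4, 0.7, 5.6]
width: 0.14
gripper_force: 25.0
```

```bash
python3 o.py
```

```text
15.7 [0.5144 0.2176 0.2079] [1.4 0.7 5.6] [ 0.43 -0.46  0.  ] yaw 141.6 0.67 0.14004440121635123
```

Sliding smoothly at 5 N and the same height. Continue.

Call:
{"api": "arm_command", "payload": {
  "deltas": [0,0,0.03,0,0,0,0,0,0,0.06,0,0,0,0,0,0,0.06,0,0,0,0]
}}

```text
clock: 16.0
position: [0.5145, 0.2176, 0.2079]
ee_rot: [0.891, 3.012, 0.001]
force: [2.1, 2.8, 5.9]
width: 0.136
gripper_force: 25.0
```

Call:
{"api": "arm_command", "payload": {
  "deltas": [0,0,0.03,0,0,0,0,0,0,0.06,0,0,0,0,0,0,0.06,0,0,0,0]
}}

```text
clock: 16.3
position: [0.5144, 0.2176, 0.2079]
ee_rot: [0.748, 3.051, 0.001]
force: [0.5, 1.8, 6.8]
width: 0.14
gripper_force: 25.0
```

Call:
{"api": "arm_command", "payload": {
  "deltas": [0,0,0.03,0,0,0,0,0,0,0.06,0,0,0,0,0,0,0.06,0,0,0,0]
}}

```text
clock: 16.6
position: [0.5144, 0.2175, 0.2079]
ee_rot: [0.604, 3.082, 0.001]
force: [0.9, 1.6, 5.7]
width: 0.137
gripper_force: 25.0
```

```bash
python3 o.py
```

```text
16.6 [0.5144 0.2175 0.2079] [0.9 1.6 5.7] [ 0.31 -0.39  0.03] yaw 157.8 0.92 0.13654979538996428
```

Call:
{"api": "arm_command", "payload": {
  "deltas": [0,0,0.03,0,0,0,0,0,0,0.06,0,0,0,0,0,0,0.06,0,0,0,0]
}}

```text
clock: 16.9
position: [0.5145, 0.2175, 0.2079]
ee_rot: [0.458, 3.107, 0.001]
force: [2.0, 1.9, 6.7]
width: 0.141
gripper_force: 25.0
```

Call:
{"api": "arm_command", "payload": {
  "deltas": [0,0,0.03,0,0,0,0,0,0,0.06,0,0,0,0,0,0,0.06,0,0,0,0]
}}

```text
clock: 17.2
position: [0.5146, 0.2175, 0.2078]
ee_rot: [0.313, 3.125, 0.001]
force: [2.3, 1.2, 5.7]
width: 0.141
gripper_force: 25.0
```

Call:
{"api": "arm_command", "payload": {
  "deltas": [0,0,0.03,0,0,0,0,0,0,0.06,0,0,0,0,0,0,0.06,0,0,0,0]
}}

```text
clock: 17.5
position: [0.5141, 0.2177, 0.2073]
ee_rot: [0.166, 3.137, 0.001]
force: [3.2, 2.8, 1.7]
width: 0.143
gripper_force: 25.0
```

```bash
python3 o.py
```

```text
17.5 [0.5141 0.2177 0.2073] [3.2 2.8 1.7] [ 0.78 -0.71  0.06] yaw 173.9 1.17 0.14313011365136577
```

Load is fading at yaw 174, which looks like the gap. I'll turn a little more and lower.

Call:
{"api": "arm_command", "payload": {
  "deltas": [0,0,0.04,0.0003,0.0003,0,0,0,0,0.04,0.0003,0.0003,-0.001,0,0,0,0.04,0.0003,0.0003,-0.001,0]
}}

```text
clock: 17.8
position: [0.5139, 0.2179, 0.2059]
ee_rot: [-0.071, -3.14, 0.0]
force: [2.3, 3.7, -1.7]
width: 0.14
gripper_force: 25.0
```

Call:
{"api": "arm_command", "payload": {
  "deltas": [0,0,0,0,0,-0.001,0,0,0,0,0,0,-0.001,0]
}}

```text
clock: 18.0
position: [0.514, 0.2179, 0.205]
ee_rot: [-0.069, -3.14, -0.0]
force: [1.8, 3.3, -3.0]
width: 0.139
gripper_force: 25.0
```

```bash
python3 o.py
```

```text
18.0 [0.514  0.2179 0.205 ] [ 1.8  3.3 -3. ] [ 1.02 -0.38  0.07] yaw 177.5 1.23 0.1392542336207332
```

In the gap. Follow down to the hub (expected at about 0.200).

Call:
{"api": "arm_command", "payload": {
  "deltas": [0,0,0,0.0002,0.0005,-0.001,0,0,0,0,0.0002,0.0005,-0.002,0,0,0,0,0.0002,0.0005,-0.003,0,0,0,0,0.0002,0.0005,-0.003,0]
}}

```text
clock: 18.4
position: [0.5143, 0.2177, 0.202]
ee_rot: [-0.068, -3.14, 0.001]
force: [0.5, 1.3, -2.8]
width: 0.14
gripper_force: 25.0
```

Call:
{"api": "arm_command", "payload": {
  "deltas": [0,0,0,0,0,-0.001,0,0,0,0,0,0,-0.002,0,0,0,0,0,0,-0.002,0]
}}

```text
clock: 18.7
position: [0.5144, 0.2177, 0.2002]
ee_rot: [-0.068, -3.14, 0.001]
force: [-0.1, 0.5, 0.2]
width: 0.139
gripper_force: 25.0
```

```bash
python3 o.py
```

```text
18.7 [0.5144 0.2177 0.2002] [-0.1  0.5  0.2] [0.06 0.09 0.01] yaw 177.5 1.23 0.13922637010795016
```

Call:
{"api": "arm_command", "payload": {
  "deltas": [0,0,0,0,0,-0.0005,0,0,0,0,0,0,-0.001,0,0,0,0,0,0,-0.001,0]
}}

```text
clock: 19.0
position: [0.5145, 0.2177, 0.1994]
ee_rot: [-0.068, -3.141, 0.001]
force: [-2.4, -1.8, 2.3]
width: 0.139
gripper_force: 25.0
```

```bash
python3 o.py
```

```text
19.0 [0.5145 0.2177 0.1994] [-2.4 -1.8  2.3] [-0.25  0.38  0.01] yaw 177.5 1.23 0.13900744900908976
```

Seated on the hub (about 8.5 mm below the thread top). Now turn clockwise, following down.

Call:
{"api": "arm_command", "payload": {
  "deltas": [0,0,0,-0.0002,-0.0002,-0.0005,0,0,0,0,-0.0002,-0.0002,-0.0005,0,0,0,-0.04,-0.0002,-0.0002,-0.0006,0,0,0,-0.08,-0.0002,-0.0002,-0.0007,0,0,0,-0.12,-0.0002,-0.0002,-0.0008,0,0,0,-0.12,-0.0002,-0.0002,-0.0008,0]
}}

```text
clock: 19.6
position: [0.515, 0.2183, 0.1989]
ee_rot: [0.364, 3.119, 0.001]
force: [-0.0, 0.7, 3.2]
width: 0.139
gripper_force: 25.0
```

```bash
python3 o.py
```

```text
19.6 [0.515  0.2183 0.1989] [-0.   0.7  3.2] [ 0.01 -0.01 -0.08] yaw 166.7 1.06 0.13878931252256213
```

Call:
{"api": "arm_command", "payload": {
  "deltas": [0,0,-0.04,0,0,-0.0001,0,0,0,-0.08,0,0,-0.0002,0,0,0,-0.12,0,0,-0.0004,0,0,0,-0.12,0,0,-0.0004,0]
}}

```text
clock: 20.0
position: [0.5149, 0.2182, 0.1985]
ee_rot: [0.653, 3.072, 0.001]
force: [0.6, 1.0, 4.7]
width: 0.14
gripper_force: 25.0
```

Call:
{"api": "arm_command", "payload": {
  "deltas": [0,0,-0.04,0,0,-0.0001,0,0,0,-0.08,0,0,-0.0002,0,0,0,-0.12,0,0,-0.0004,0,0,0,-0.12,0,0,-0.0004,0]
}}

```text
clock: 20.4
position: [0.5148, 0.2182, 0.1981]
ee_rot: [0.939, 2.997, 0.001]
force: [0.7, 0.0, 6.4]
width: 0.139
gripper_force: 25.0
```

```bash
python3 o.py
```

```text
20.4 [0.5148 0.2182 0.1981] [0.7 0.  6.4] [-0.07  0.05 -0.09] yaw 145.2 0.73 0.13883135004572347
```

Call:
{"api": "arm_command", "payload": {
  "deltas": [0,0,-0.04,0,0,-0.0001,0,0,0,-0.08,0,0,-0.0002,0,0,0,-0.12,0,0,-0.0003,0,0,0,-0.12,0,0,-0.0003,0]
}}

```text
clock: 20.8
position: [0.5149, 0.2182, 0.1979]
ee_rot: [1.217, 2.895, 0.001]
force: [-0.3, 0.4, 6.5]
width: 0.135
gripper_force: 25.0
```

Call:
{"api": "arm_command", "payload": {
  "deltas": [0,0,-0.04,0,0,-0.0001,0,0,0,-0.08,0,0,-0.0002,0,0,0,-0.12,0,0,-0.0003,0,0,0,-0.12,0,0,-0.0003,0]
}}

```text
clock: 21.2
position: [0.515, 0.2182, 0.1977]
ee_rot: [1.484, 2.768, 0.002]
force: [0.2, 0.0, 6.6]
width: 0.143
gripper_force: 25.0
```

```bash
python3 o.py
```

```text
21.2 [0.515  0.2182 0.1977] [0.2 0.  6.6] [-0.13  0.09 -0.09] yaw 123.6 0.4 0.14295815539688705
```

Call:
{"api": "arm_command", "payload": {
  "deltas": [0,0,-0.03,0,0,-0.0001,0,0,0,-0.06,0,0,-0.0001,0,0,0,-0.06,0,0,-0.0001,0]
}}

```text
clock: 21.5
position: [0.5151, 0.2182, 0.1976]
ee_rot: [1.612, 2.696, 0.002]
force: [0.0, 0.2, 7.8]
width: 0.137
gripper_force: 25.0
```

```bash
python3 o.py
```

```text
21.5 [0.5151 0.2182 0.1976] [0.  0.2 7.8] [-0.11  0.03 -0.08] yaw 118.2 0.32 0.13687962163349338
```

Call:
{"api": "arm_command", "payload": {
  "deltas": [0,0,-0.03,0,0,-0.0001,0,0,0,-0.05,0,0,-0.0001,0,0,0,-0.05,0,0,-0.0001,0]
}}

```text
clock: 21.8
position: [0.5148, 0.2185, 0.1975]
ee_rot: [1.715, 2.632, 0.002]
force: [-1.1, -0.1, 9.2]
width: 0.138
gripper_force: 25.0
```

```bash
python3 o.py
```

```text
21.8 [0.5148 0.2185 0.1975] [-1.1 -0.1  9.2] [0.02 0.34 0.26] yaw 113.8 0.25 0.137885432358561
```

The moment is rising (0.26 N m) at 64 degrees, so it's near the stop. One more small nudge.

Call:
{"api": "arm_command", "payload": {
  "deltas": [0,0,-0.015,0,0,0,0,0,0,-0.02,0,0,0,0,0,0,-0.02,0,0,0,0]
}}

```text
clock: 22.1
position: [0.5147, 0.2185, 0.1975]
ee_rot: [1.754, 2.606, 0.002]
force: [-0.9, 0.1, 7.4]
width: 0.142
gripper_force: 25.4
```

```bash
python3 o.py
```

```text
22.1 [0.5147 0.2185 0.1975] [-0.9  0.1  7.4] [-0.01  0.34  0.52] yaw 112.1 0.23 0.14163196545666096
```

Firm stop at 0.52 N m. Relax slightly, release, lift away.

Call:
{"api": "arm_command", "payload": {
  "deltas": [0,0,0.01,0,0,0.0005,0,0,0,0.01,0,0,0.0005,0,0,0,0.01,0,0,0.0005,50,0,0,0.01,0,0,0.0005,50,0,0,0.01,0,0,0.0005,50,0,0,0.01,0,0,0.0005,50,0,0,0.01,0,0,0.0005,50,0,0,0.01,0,0,0.0005,50,0,0,0.01,0,0,0.02,50,0,0,0.01,0,0,0.06,50,0,0,0.01,0,0,0.1,50,0,0,0.01,0,0,0.12,50,0,0,0.01,-0.04,0,0.12,50,0,0,0.01,-0.08,0,0.12,50,0,0,0.01,-0.12,0,0.12,50,0,0,0.01,-0.12,0,0.12,50,0,0,0.01,-0.12,0,0.12,50,0,0,0.01,-0.12,0,0.12,50]
}}

```text
clock: 23.9
position: [0.3952, 0.2179, 0.3172]
ee_rot: [1.74, 2.615, 0.001]
force: [-0.3, -0.6, 0.2]
width: 0.541
gripper_force: 0.0
```

```bash
python3 o.py; python3 - <<'E'
from h import *
s=optics.get_image("scene");t=optics.get_image("top")
f=lambda i,x,y,w,h:(255*(cv2.resize(i[y:y+h,x:x+w],(400,300),interpolation=cv2.INTER_CUBIC)/255.)**.6).astype(np.uint8)
cv2.imwrite("pics/c8.png",np.hstack([f(s,330,140,80,60),f(t,170,215,100,75)]))
E
```

```text
23.9 [0.3952 0.2179 0.3172] [-0.3 -0.6  0.2] [-0.02 -0.02 -0.  ] yaw 112.7 -0.17 0.5406473447454996
```

View pics/c8.png

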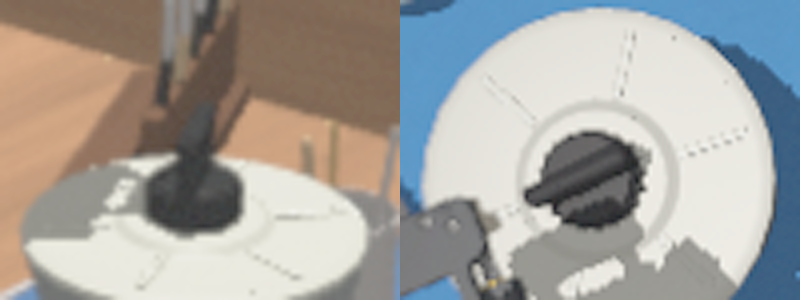

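The knob sits level and centred on the hub, at scene pixel (369,178), and the gripper is clear. Handing in.

```bash
python3 -c "
from cell import arm; print(arm.sign_off())"
```

```text
the job is handed in; nothing more can be done
None
```

The large black wing knob dropped in at the thread's start, was screwed clockwise about 65 degrees to its stop (about 0.5 N m, lid clamped down about 2 mm) and released; I handed the job in at about 24 s and got no verdict back.

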